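# Dock the filling pan past its spring stop

## Task

The shallow steel pan waits at the open end of the white docking station, held back by the two studs of a spring-loaded stop plate. With the fingertips, press the stop plate down on its bare part behind the pan, and keep it down while you push the pan along over the studs until it is fully home against the end wall; then let the plate spring back up so that the studs lock the pan in, and move clear. Only press and push: do not lift or tip the pan, leave the steel ring in it, and do not disturb the bowl, the cup and the spoon.

Things in the scene. Friction and masses are not known exactly. Their poses are not given: they have to be found in the camera images.
- station: Fixed white plastic channel. +x: direction in which the pan is pushed home; z up. Origin on its underside (worktop), on the centre line. Runs from the open loading end x = -142.5 mm to the end wall. Base 4 mm thick; two ledges, tops at z = 30, |y| 40 to 55, carry the pan; side guides |y| 55 to 67, tops at z = 45. The stop plate lies between the ledges.
- end_wall (a point): Inner face of the station's end wall (12 mm thick, top at z = 50 mm), on the centre line at the height of the ledge tops: station x = 135.5, y = 0, z = 30 mm. The pan's front wall touches it when home.
- stop (a joint): Downward travel of the spring-loaded metal stop plate: 0 = up, 0.016 m = bottomed; moves only straight up and down. Plate 74 mm wide, station x = -140.5 to 49.5, flat top at z = 27 mm when up, running on beneath the pan. The pan passes when it is over 9 mm down; 11 to 15 mm is a good working depth. About 3.5 N to start, 10 N at the bottom, anywhere along it; springs back.
- stop_pad (a point): Point on the top face of the stop plate, on the station's centre line near the loading end (station x = -127.5, y = 0, z = 27 mm when up); moves down with the plate. The bare plate between about here and the pan's rear wall is where to press.
- studs (a point): Point on the stop plate's top face midway between its two studs (station x = 32.5, y = 0). The studs are 10 x 10 mm, 12 mm high, centred at y = +32 and -32 mm, with a clear gap of 54 mm between them through which shut fingertips pass. With the plate up they stand 9 mm above the pan's underside and block it.
- pan: Open steel pan, loose, 90 mm long (x, along the station) x 106 wide x 30 high, walls 3 mm, about 0.35 kg. Origin: centre of its underside, riding at z = 30 mm on the ledges, 2 mm play each side. Push its rear wall (x = -45 in its frame). Starts with its front 5 to 25 mm short of the studs. Home: origin at station x = 90.5; the studs can rise behind it once the origin is beyond x = 82.5.
- ring: Steel moulding ring, 56 outside diameter x 25 high, standing loose in the pan; origin at the centre of its underside. Stays in the pan.
- bowl: White ceramic bowl, 116 across, 55 high, loose on the worktop beside the station; origin at the centre of its underside. Leave alone.
- cup: White ceramic cup, 68 across, 60 high, loose on the worktop beside the station; origin at the centre of its underside. Leave alone.
- spoon: Steel serving spoon, 150 mm long, 20 mm high, lying on the worktop beside the station; origin midway along it, x along it. Leave alone.

How it is judged:
On the way, in this order (a step that is already met when the one before it is completed fails the run):
1. the stop plate is held down by the fingers while the pan's front passes over the studs (value of joint stop above 0.0075 m and contact force between the fingers and station above 0.5 N and x of pan in the frame of station above -0.0055 m), for 0.1 s.
2. the stop plate is still held down by the fingers when the pan is nearly home (value of joint stop above 0.0075 m and contact force between the fingers and station above 0.5 N and x of pan in the frame of station above 0.0575 m), for 0.1 s.
At the end, for the whole second after the job is handed in: The pan lies flat on the ledges with its origin more than 81.5 mm along the station's x (within about 9 mm of the end wall), at rest, with the ring flat in it, and the stop plate has sprung back to within 3 mm of fully up, its studs behind the pan (x of pan in the frame of station between 0.0815 and 0.094 m and value of joint stop below 0.003 m and height (world z) of pan between 0.027 and 0.033 m and angle between pan's own z axis and vertical below 0.06 rad and linear speed of pan below 0.01 m/s and horizontal distance between ring and pan below 0.04 m and height (world z) of ring below 0.04 m); the robot touches nothing.
It fails at once if the pan is lifted (more than 8 mm) (height (world z) of pan above 0.038 m).
It fails at once if the pan is tipped (angle between pan's own z axis and vertical above 0.2 rad).
It fails at once if the ring is lifted or taken out of the pan (height (world z) of ring above 0.05 m or horizontal distance between ring and pan above 0.06 m).
It fails at once if the bowl, the cup or the spoon is disturbed (moved more than 20 mm) (distance of any of bowl, cup, spoon from where it was at the start of the episode above 0.02 m).
It also fails if it takes over 42 s, if anything falls off the work surface, if the arm or the gripper's body presses on something with over 40 N, if the wrist force passes 120 N, or if a joint passes its speed limit or range.

## Robot

A 6-joint arm with a two-finger parallel gripper is mounted at the origin on the work surface. World frame = base frame: x ahead of the robot, y to its left, z up, the work surface at z = 0. Lengths are in m, angles in rad, forces in N, time in s.
With the tool pointing down it reaches from about 0.35 to 0.975 m from the base axis. Payload 4.9 kg.
Tool frame: the origin (TCP) lies at the very end of the fingers, on their centre line; the grasp point (between the pads) lies 19 mm behind it; z points along the fingers, y is the line along which they close (so a half turn about z gives the same grasp; the last joint's range is limited). The gripper opens to 85 mm and grips with 20 to 120 N. Pads are 22 mm wide; open, the fingers measure 114 mm over their backs; the gripper's body (76 mm by 85 mm) begins 54 mm behind the grasp point. The pads swing forward as they close: fully open they stand 13 mm farther back than shut.
Start: joints at [-1.397, 0.053, 1.613, -0, 1.476, -0.119], TCP at [0.18, -0.598, 0.231] pointing down, gripper open.
Joint ranges: [-3.01, 3.01], [-1.01, 2.22], [0.06, 2.58], [-1.02, 4.17], [0.09, 2.62], [-3.14, 3.14]. Speed limits (rad/s): [2.57, 2.57, 3.14, 3.14, 3.14, 3.14].

## Interface

Orientations are given as a unit quaternion [w, x, y, z].
In Python, from plant import state, optics, ticket, nets gives the robot as it stands. The module is installed in compiled form; this text tells all that it offers.
- The arm moves only by the shell command python3 -m inch 'ROWS' [OPENING]. ROWS is JSON, a list of rows, each an object of numbers: "dx", "dy", "dz": the shift along the tool's x, y, z as a fraction of full scale; "rx", "ry", "rz": the turn, a rotation vector about the tool's x, y, z as a fraction of full scale. In form: [{"dx": .., "dy": .., "dz": .., "rx": .., "ry": .., "rz": ..}, ...]. A call has 1 to 5 rows; each row is the pose to reach, as a shift and turn from the pose commanded when the call began, along the tool's axes at that moment; what a row does not reach only later rows make up. Full scale, the value 1, is 0.8 m for a shift and 1.5 rad for a turn. A row lasts 1/10 s, in which the tool goes at most 50 mm and 8.59 degrees, less where a joint would pass 70% of its speed; a pose out of reach is approached as far as the arm can. A call with a number of a shift or a turn outside -1 to 1 is refused whole. A call with a gripper value outside its range is refused whole. OPENING is the opening, from -1 (shut) to 1 (fully open), set as the call begins (- or left out, the last holds). The fingers move at their own pace and stop on an object; the grip force is fixed at half the most. Time passes only in rows, so rows that repeat a pose let the fingers close. It gives the time, the measured TCP pose, the force, the opening and the grip force at its end, in the units of the state.
- state(): the state, without advancing time (a new reading comes with each control period).
- optics.grab_frame(name): name is "scene" or "top" or "wrist"; returns the picture (400x640x3 uint8, red, green, blue); there is no depth.
- optics.camera_info(name): a dict with "fx", "fy", "cx", "cy" (pixels), "R" (3x3) and "t" (3): a world point X has camera coordinates R X + t. Camera axes: x right, y down, z forward; pixel columns grow to the right and rows downward; lengths in m; the calibration is good to about 2 mm. A picture is of the moment at which its call begins: read the wrist's pose just before it. camera_info takes no time and is no camera call; for the wrist camera it gives the pose at the moment of the call.
- ticket.job_done(): hands the job in; it is judged then, once.
Trained networks look in the newest picture that a camera, given by its name, has taken for a name from the list of things; names that differ only in an ending like _2 or _b are one class to them, and where a whole thing is asked for, a point or a joint stands for the part that bears it (a point fixed in the world has none). Each returns a list of dicts, best first, with "confidence" (0 to 1); they miss things now and then, are a little off and sometimes report something else, mostly with a low value. They report only what shows in the picture. A call takes as long as a camera call.
- nets.boxes_of(camera, name): "bbox" ([centre column, centre row, width, height] in pixels, round what is visible of it).
- nets.outline_of(camera, name): "pixels" (400x640 bool, what is visible of it) and "bbox" ([centre column, centre row, width, height] in pixels, round what is visible of it).
The state is a dict: "time": time; "joint_pos": joint angles; "joint_vel": joint speeds; "joint_efforts": joint torques, N m; "tool_pos": TCP position; "tool_rot": TCP orientation; "contact_force": force on the tool from outside, world axes, zero at the start; "ft_torque": the same for the moment, N m; "gripper_width": opening from 0.0 (shut) to 1.0 (fully open); "grasp_force": force on a finger pad.
Only numpy, scipy, OpenCV 4.12 (cv2) and the standard library are available. Lean on these libraries where they do the work, as an engineer would, in place of code of your own. Each camera call takes 0.05 s, during which the arm holds its last target. There are 200 camera calls.

## Working session

There is one attempt and no reset: what is moved stays moved. The work goes in short steps, Python scripts to look and compute and a shell command to move; the robot and the scene stay as the last step left them, time stands still between calls to the robot, and variables do not carry over. Pictures are saved under pics/ and viewed, at most 10 in all, crops included, and the job is handed in when it is done.

```bash
mkdir -p pics
cat > h.py <<'E'
import numpy as np, cv2
from plant import state, optics, ticket, nets
def ray(cam,u,v,z):
    c=optics.camera_info(cam); R=np.array(c["R"]); t=np.array(c["t"])
    d=R.T@np.array([(u-c["cx"])/c["fx"],(v-c["cy"])/c["fy"],1]); o=-R.T@t
    return o+d*(z-o[2])/d[2]
def proj(cam,X):
    c=optics.camera_info(cam); p=np.array(c["R"])@np.array(X)+np.array(c["t"])
    return c["fx"]*p[0]/p[2]+c["cx"],c["fy"]*p[1]/p[2]+c["cy"]
def save(cam,n):
    cv2.imwrite(f"pics/{n}.png",optics.grab_frame(cam)[:,:,::-1])
E
python3 - <<'E'
from h import *
save("top","top1"); save("scene","scene1")
for n in ["station","pan","ring","stop","bowl","cup","spoon"]:
    for d in nets.outline_of("top",n)[:2]:
        m=d["pixels"].astype(np.uint8); cn=max(cv2.findContours(m,0,2)[0],key=cv2.contourArea)
        r=cv2.minAreaRect(cn); print(n,round(d["confidence"],2),np.round(d["bbox"]),np.round(cv2.boxPoints(r)).tolist(), np.round(ray("top",*r[0],{"station":.03,"pan":.06,"stop":.027}.get(n,.03)),3))
s=state();print(s["tool_pos"],s["tool_rot"],s["time"],s["contact_force"])
print(optics.camera_info("top"))
E
```

```text
station 0.67 [361. 236. 184.  93.] [[265.0, 194.0], [453.0, 190.0], [455.0, 278.0], [267.0, 282.0]] [ 0.559 -0.02   0.03 ]
pan 0.88 [384. 236.  58.  69.] [[352.0, 200.0], [412.0, 200.0], [412.0, 269.0], [352.0, 269.0]] [ 0.56  -0.052  0.06 ]
ring 0.76 [385. 227.  39.  37.] [[384.0, 210.0], [400.0, 208.0], [404.0, 242.0], [388.0, 244.0]] [ 0.574 -0.074  0.03 ]
stop 0.72 [388. 235. 118.  50.] [[411.0, 211.0], [447.0, 210.0], [449.0, 256.0], [413.0, 258.0]] [ 0.563 -0.132  0.027]
stop 0.27 [300. 135.  40.  46.] [[272.0, 142.0], [291.0, 104.0], [328.0, 122.0], [309.0, 160.0]] [0.73  0.079 0.027]
bowl 0.79 [429. 134.  75.  74.] [[380.0, 132.0], [430.0, 83.0], [480.0, 134.0], [431.0, 183.0]] [ 0.727 -0.135  0.03 ]
bowl 0.63 [389. 236. 117.  50.] [[411.0, 212.0], [447.0, 210.0], [449.0, 256.0], [413.0, 258.0]] [ 0.562 -0.131  0.03 ]
cup 0.86 [301. 133.  40.  44.] [[279.0, 110.0], [320.0, 110.0], [320.0, 154.0], [279.0, 154.0]] [0.729 0.079 0.03 ]
spoon 0.83 [342. 315.  90.  31.] [[295.0, 299.0], [386.0, 299.0], [386.0, 330.0], [295.0, 330.0]] [0.434 0.012 0.03 ]
[ 0.18039911 -0.59832822  0.23119259] [-9.24241556e-05  9.89302123e-01  1.45881117e-01  5.94285663e-06] 0.45 [0.06144426 0.58496811 0.68543217]
{'fx': 484.2413853159418, 'fy': 484.2413853159418, 'cx': 319.27724346501094, 'cy': 202.7240225432511, 'R': array([[ 3.64613635e-03, -9.99551545e-01, -2.97223063e-02],
       [-9.95750255e-01, -8.93904670e-04, -9.20903438e-02],
       [ 9.20224765e-02,  2.99317680e-02, -9.95306964e-01]]), 't': array([0.04482872, 0.61236464, 0.75797018])}
```

View pics/top1.png

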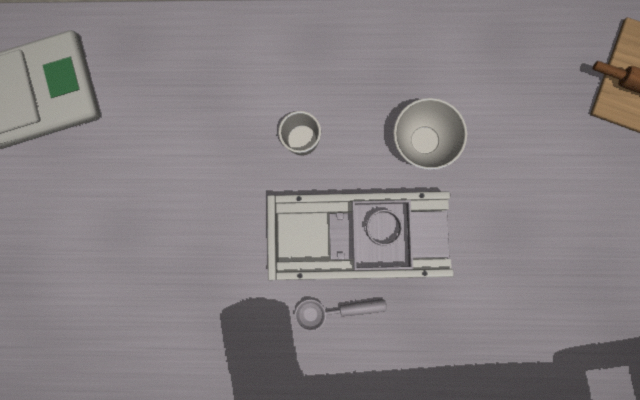

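View pics/scene1.png

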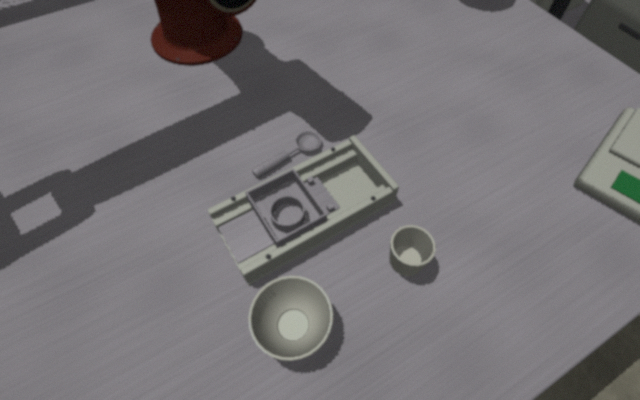

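The top view shows the station lying along world y. Its end wall is at the left (column 271) and the open end at the right (column 450). The pan is at columns 352–410, the studs near column 340, and the bare plate at columns 412–448. The scene view agrees with this. The pushing direction is about world +y.

Run:
```python
from h import *
optics.grab_frame("top")
m=nets.outline_of("top","station")[0]["pixels"].astype(np.uint8)
pts=np.argwhere(m)[:,::-1]
w=np.array([ray("top",u,v,.045)[:2] for u,v in pts])
r=cv2.minAreaRect((w*1000).astype(np.float32)); print("net",r)
C=[(268,192.5),(449,192),(453,276),(269,281)]
W=np.array([ray("top",*c,.047)[:2] for c in C]);print(W, [np.linalg.norm(W[i]-W[(i+1)%4]) for i in range(4)])
m=nets.outline_of("top","pan")[0]["pixels"].astype(np.uint8)
w=np.array([ray("top",u,v,.06)[:2] for u,v in np.argwhere(m)[:,::-1]])
print("pan",cv2.minAreaRect((w*1000).astype(np.float32)), w.min(0),w.max(0))
```

```text
Traceback (most recent call last):
  File "h.py", line 4, in ray
    c=optics.camera_info(cam); R=np.array(c["R"]); t=np.array(c["t"])
ValueError: time passes only in moves, steps and waits
```

Run:
```python
import cv2
i=cv2.imread("pics/top1.png")[180:290,255:465]
cv2.imwrite("pics/crop1.png",cv2.resize(i,None,fx=3.8,fy=3.8,interpolation=2))
```

```text
(no output)
```

View pics/crop1.png

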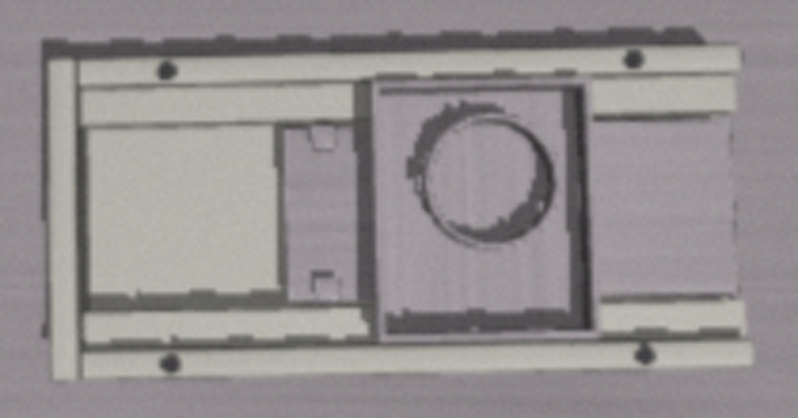

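The enlarged view gives guide corners at (268,195), (450,192), (453,276) and (269.5,280). The pan rim corners are about (353,200.5), (410,200.5), (412,269) and (355,270).

Run:
```python
from h import *
from scipy.optimize import least_squares
c=optics.camera_info("top");R=np.array(c["R"]);t=np.array(c["t"])
def P(X):
    p=np.array(X)@R.T+t; return np.c_[c["fx"]*p[:,0]/p[:,2]+c["cx"],c["fy"]*p[:,1]/p[:,2]+c["cy"]]
def T(q,L):
    a=q[2];L=np.array(L); return np.c_[q[0]+np.cos(a)*L[:,0]-np.sin(a)*L[:,1],q[1]+np.sin(a)*L[:,0]+np.cos(a)*L[:,1],L[:,2]]
S=[(.1475,-.067,.05),(-.1425,-.067,.045),(-.1425,.067,.045),(.1475,.067,.05)]
p=np.array([(268.2,195.3),(450,191.8),(452.9,275.8),(269.5,280)])
S=[(.1475,-.067,.05),(-.1425,-.067,.045),(-.1425,.067,.045),(.1475,.067,.05)]
f=least_squares(lambda q:(P(T(q,S))-p).ravel(),[.56,0,1.57]); print(f.x,f.fun.round(1))
B=[(.045,-.053,.06),(-.045,-.053,.06),(-.045,.053,.06),(.045,.053,.06)]
pb=np.array([(353.2,200.5),(409.7,200.5),(412.4,268.9),(355,270)])
g=least_squares(lambda q:(P(T(q,B))-pb).ravel(),[.56,-.05,1.57]); print(g.x,g.fun.round(1))
q=f.x;a=q[2];d=g.x[:2]-q[:2];print("pan in station",d@[np.cos(a),np.sin(a)],d@[-np.sin(a),np.cos(a)])
q=least_squares(lambda q:(P(T(q,S))-p*1).ravel(),[.56,0,1.57]).x
for x in (-.1275,-.11,.0,.03): print(x,T(q,[(x,0,.027)]))
```

```text
[ 0.55912178 -0.0210114   1.59464019] [-0.8 -0.3  0.5 -0.7  1.5  0.8 -1.2  0.2]
[ 0.55978555 -0.0526488   1.59042889] [-0.6  0.7  0.9 -0.4  0.5  0.  -0.9 -0.2]
pan in station -0.03164423374774208 9.070124078896228e-05
-0.1275 [[ 0.56216158 -0.14847516  0.027     ]]
-0.11 [[ 0.56174436 -0.13098014  0.027     ]]
0.0 [[ 0.55912178 -0.0210114   0.027     ]]
0.03 [[0.55840653 0.00898007 0.027     ]]
```

```bash
cat > d.py <<'E'
import sys
from h import *
from scipy.spatial.transform import Rotation as Ro
# station-frame TCP report and row values to reach station x,y, world z
q=(0.55912,-0.02101,1.5946); a=q[2]
s=state(); p=np.array(s["tool_pos"]); R=Ro.from_quat(np.roll(s["tool_rot"],-1))
e=np.array([[np.cos(a),np.sin(a),0],[-np.sin(a),np.cos(a),0],[0,0,1]])
o=np.array([q[0],q[1],0]); print("t",s["time"],"st xyz",(e@(p-o)).round(4),"F st",(e@s["contact_force"]).round(1),"w",round(s["gripper_width"],2))
X=o+e.T@np.array(list(map(float,sys.argv[1:4])))
G=Ro.from_matrix(np.c_[e[0],-e[1],-e[2]])
print("d",(R.inv().apply(X-p)/.8).round(4),"r",((R.inv()*G).as_rotvec()/1.5).round(4))
E
python3 d.py -.11 0 .10
python3 -m inch '[{"dx":0.625,"dy":-0.422,"rz":-0.868},{"dx":0.625,"dy":-0.422,"rz":-0.868},{"dx":0.625,"dy":-0.422,"rz":-0.868},{"dx":0.625,"dy":-0.422,"rz":-0.868},{"dx":0.625,"dy":-0.422,"rz":-0.868}]' -1
python3 d.py -.11 0 .10
```

```text
t 0.55 st xyz [-0.5682  0.3924  0.2313] F st [-0.1 -0.8  0.4] w 1.0
d [ 0.625  -0.4218  0.1642] r [-1.000e-04 -0.000e+00 -8.679e-01]
t 0.55 st xyz [-0.5682  0.3924  0.2313] F st [-0.1 -0.8  0.4] w 1.0
d [ 0.625  -0.4218  0.1642] r [-1.000e-04 -0.000e+00 -8.679e-01]validation failed for argument at $[0]...
```

```bash
python3 -m inch '[{"dx":0.625,"dy":-0.422,"dz":0,"rx":0,"ry":0,"rz":-0.868},{"dx":0.625,"dy":-0.422,"dz":0,"rx":0,"ry":0,"rz":-0.868},{"dx":0.625,"dy":-0.422,"dz":0,"rx":0,"ry":0,"rz":-0.868},{"dx":0.625,"dy":-0.422,"dz":0,"rx":0,"ry":0,"rz":-0.868},{"dx":0.625,"dy":-0.422,"dz":0,"rx":0,"ry":0,"rz":-0.868}]' -1
python3 d.py -.11 0 .10
```

```text
time: 1.05
tool_pos: [0.3393, -0.4031, 0.2315]
tool_rot: [0.0, 0.866, 0.501, 0.0]
contact_force: [1.5, -1.1, -0.9]
gripper_width: 0.145
grasp_force: 0.0
t 1.05 st xyz [-0.3767  0.2289  0.2315] F st [-1.1 -1.4 -0.9] w 0.15
d [0.4335 0.0712 0.1644] r [ 4.000e-04  3.000e-04 -3.641e-01]
```

```bash
python3 -m inch '[{"dx":0.433,"dy":0.071,"dz":0,"rx":0,"ry":0,"rz":-0.364},{"dx":0.433,"dy":0.071,"dz":0,"rx":0,"ry":0,"rz":-0.364},{"dx":0.433,"dy":0.071,"dz":0,"rx":0,"ry":0,"rz":-0.364},{"dx":0.433,"dy":0.071,"dz":0,"rx":0,"ry":0,"rz":-0.364},{"dx":0.433,"dy":0.071,"dz":0,"rx":0,"ry":0,"rz":-0.364}]' -1
python3 d.py -.11 0 .10
```

```text
time: 1.55
tool_pos: [0.4987, -0.2101, 0.2317]
tool_rot: [0.001, 0.7, 0.714, 0.0]
contact_force: [0.7, -0.8, -0.1]
gripper_width: -0.003
grasp_force: 0.0
t 1.55 st xyz [-0.1876  0.0649  0.2317] F st [-0.8 -0.7 -0.1] w -0.0
d [0.0975 0.0806 0.1647] r [ 0.0006  0.0005 -0.0028]
```

```bash
python3 -m inch '[{"dx":0.0975,"dy":0.0806,"dz":0,"rx":0,"ry":0,"rz":-0.003},{"dx":0.0975,"dy":0.0806,"dz":0.0,"rx":0,"ry":0,"rz":-0.003},{"dx":0.0975,"dy":0.0806,"dz":0.165,"rx":0,"ry":0,"rz":-0.003},{"dx":0.0975,"dy":0.0806,"dz":0.165,"rx":0,"ry":0,"rz":-0.003},{"dx":0.0975,"dy":0.0806,"dz":0.165,"rx":0,"ry":0,"rz":-0.003}]' -1
python3 d.py -.11 0 .05
python3 - <<'E'
from h import *
save("top","top2"); save("wrist","wrist2")
i=cv2.imread("pics/top2.png")[90:300,240:480]; j=cv2.imread("pics/wrist2.png")
cv2.imwrite("pics/c2.png",np.vstack([cv2.resize(i,(400,350)),cv2.resize(j,(400,250))]))
E
```

```text
time: 2.05
tool_pos: [0.5592, -0.1314, 0.0955]
tool_rot: [-0.002, 0.699, 0.715, -0.001]
contact_force: [-0.4, -0.3, -0.4]
gripper_width: -0.004
grasp_force: 0.0
t 2.05 st xyz [-0.1103  0.0026  0.0955] F st [-0.3  0.4 -0.4] w -0.0
d [0.0003 0.0034 0.0569] r [-0.0026 -0.001   0.    ]
```

View pics/c2.png

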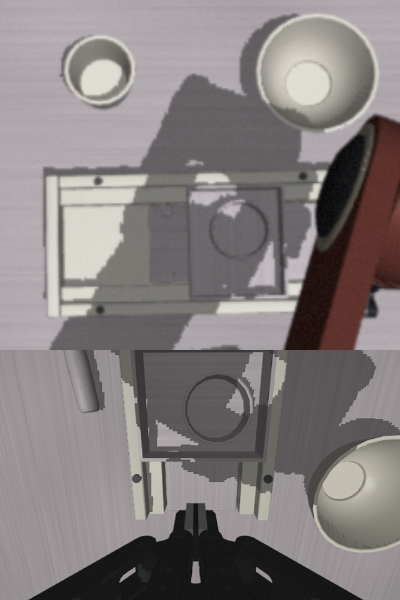

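In the wrist view the shut fingers (column ~196) sit centred over the bare plate, behind the pan's rear wall and aligned with the guides. Next I lower them in stages.

```bash
python3 -m inch '[{"dx":0,"dy":0.001,"dz":0.057,"rx":0,"ry":0,"rz":0},{"dx":0,"dy":0.001,"dz":0.079,"rx":0,"ry":0,"rz":0},{"dx":0,"dy":0.001,"dz":0.079,"rx":0,"ry":0,"rz":0},{"dx":0,"dy":0.001,"dz":0.079,"rx":0,"ry":0,"rz":0}]' -1
python3 d.py -.11 0 .0135
```

```text
time: 2.55
tool_pos: [0.563, -0.1334, 0.0385]
tool_rot: [0.001, 0.699, 0.715, 0.001]
contact_force: [-0.5, -0.2, 0.4]
gripper_width: 0.0
grasp_force: 0.0
t 2.55 st xyz [-0.1125 -0.0012  0.0385] F st [-0.2  0.5  0.4] w 0.0
d [ 0.0031 -0.0016  0.0312] r [ 0.002   0.0008 -0.001 ]
```

```bash
python3 -m inch '[{"dx":0,"dy":0,"dz":0.010,"rx":0,"ry":0,"rz":0},{"dx":0,"dy":0,"dz":0.020,"rx":0,"ry":0,"rz":0},{"dx":0,"dy":0,"dz":0.029,"rx":0,"ry":0,"rz":0},{"dx":0,"dy":0,"dz":0.029,"rx":0,"ry":0,"rz":0},{"dx":0,"dy":0,"dz":0.029,"rx":0,"ry":0,"rz":0}]' -1
python3 d.py -.02 0 .0135
```

```text
time: 3.05
tool_pos: [0.564, -0.1338, 0.0154]
tool_rot: [0.002, 0.699, 0.715, 0.001]
contact_force: [0.7, 1.1, 7.8]
gripper_width: -0.0
grasp_force: 3.9
t 3.05 st xyz [-0.1128 -0.0022  0.0154] F st [ 1.  -0.7  7.8] w -0.0
d [ 0.1161 -0.0029  0.0021] r [ 0.0033  0.0014 -0.0009]
```

```bash
python3 -m inch '[{"dx":0,"dy":-0.002,"dz":0.0022,"rx":0,"ry":0,"rz":0},{"dx":0.008,"dy":-0.002,"dz":0.0022,"rx":0,"ry":0,"rz":0},{"dx":0.016,"dy":-0.002,"dz":0.0022,"rx":0,"ry":0,"rz":0},{"dx":0.024,"dy":-0.002,"dz":0.0022,"rx":0,"ry":0,"rz":0},{"dx":0.032,"dy":-0.002,"dz":0.0022,"rx":0,"ry":0,"rz":0}]' -1
python3 d.py .0345 0 .0135
```

```text
time: 3.55
tool_pos: [0.5626, -0.1101, 0.0146]
tool_rot: [0.005, 0.699, 0.715, 0.0]
contact_force: [0.7, -11.0, 8.1]
gripper_width: 0.002
grasp_force: 4.1
t 3.55 st xyz [-0.0892 -0.0013  0.0146] F st [-11.   -0.4   8.1] w 0.0
d [ 0.1546 -0.0018  0.0003] r [ 0.0045  0.0045 -0.0005]
```

```bash
python3 -m inch '[{"dx":0.010,"dy":-0.001,"dz":0.0008,"rx":0,"ry":0,"rz":0},{"dx":0.020,"dy":-0.001,"dz":0.0008,"rx":0,"ry":0,"rz":0},{"dx":0.030,"dy":-0.001,"dz":0.0008,"rx":0,"ry":0,"rz":0},{"dx":0.040,"dy":-0.001,"dz":0.0008,"rx":0,"ry":0,"rz":0},{"dx":0.050,"dy":-0.001,"dz":0.0008,"rx":0,"ry":0,"rz":0}]' -1
python3 d.py .0345 0 .0135
python3 - <<'E'
from h import *
save("wrist","wrist3")
E
```

```text
time: 4.05
tool_pos: [0.5615, -0.0708, 0.0145]
tool_rot: [0.006, 0.699, 0.715, 0.0]
contact_force: [-0.1, -10.4, 9.5]
gripper_width: 0.003
grasp_force: 4.2
t 4.05 st xyz [-0.0498 -0.0012  0.0145] F st [-10.4   0.3   9.5] w 0.0
d [ 0.1054 -0.0015  0.0004] r [ 0.0053  0.0052 -0.0005]
```

View pics/wrist3.png

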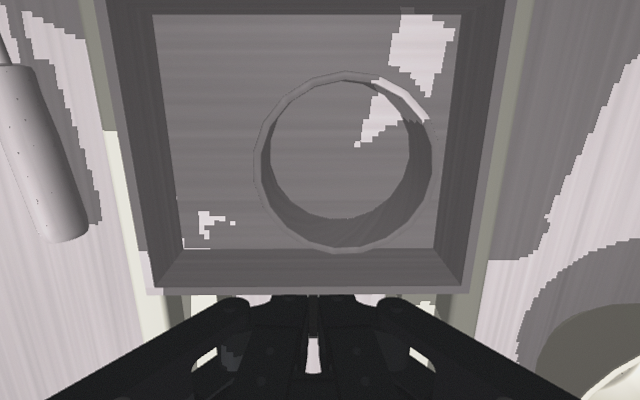

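The pan is square between the guides with the ring still in it, and the fingers are on its rear wall (row ~290). I keep pushing.

```bash
python3 -m inch '[{"dx":0.010,"dy":-0.001,"dz":0.0008,"rx":0,"ry":0,"rz":0},{"dx":0.020,"dy":-0.001,"dz":0.0008,"rx":0,"ry":0,"rz":0},{"dx":0.030,"dy":-0.001,"dz":0.0008,"rx":0,"ry":0,"rz":0},{"dx":0.040,"dy":-0.001,"dz":0.0008,"rx":0,"ry":0,"rz":0},{"dx":0.050,"dy":-0.001,"dz":0.0008,"rx":0,"ry":0,"rz":0}]' -1
python3 d.py .0345 0 .0135
```

```text
time: 4.6
tool_pos: [0.56, -0.0307, 0.0139]
tool_rot: [0.006, 0.699, 0.715, 0.0]
contact_force: [0.6, -11.1, 10.7]
gripper_width: -0.001
grasp_force: 4.3
t 4.6 st xyz [-0.0097 -0.0006  0.0139] F st [-11.1  -0.3  10.7] w -0.0
d [ 0.0553 -0.0008  0.0001] r [ 0.0054  0.005  -0.0005]
```

```bash
python3 -m inch '[{"dx":0.010,"dy":-0.0005,"dz":0,"rx":0,"ry":0,"rz":0},{"dx":0.020,"dy":-0.0005,"dz":0,"rx":0,"ry":0,"rz":0},{"dx":0.028,"dy":-0.0005,"dz":0,"rx":0,"ry":0,"rz":0},{"dx":0.034,"dy":-0.0005,"dz":0,"rx":0,"ry":0,"rz":0},{"dx":0.040,"dy":-0.0005,"dz":0,"rx":0,"ry":0,"rz":0}]' -1
python3 d.py .0345 0 .0135
```

```text
time: 5.1
tool_pos: [0.5587, 0.0016, 0.0137]
tool_rot: [0.005, 0.699, 0.715, 0.0]
contact_force: [0.2, -10.5, 10.5]
gripper_width: -0.003
grasp_force: 4.4
t 5.1 st xyz [ 0.0226 -0.0001  0.0137] F st [-10.5   0.1  10.5] w -0.0
d [ 0.0149 -0.0002  0.0002] r [ 0.0052  0.0046 -0.0003]
```

```bash
python3 -m inch '[{"dx":0.003,"dy":0,"dz":0,"rx":0,"ry":0,"rz":0},{"dx":0.006,"dy":0,"dz":0,"rx":0,"ry":0,"rz":0},{"dx":0.009,"dy":0,"dz":0,"rx":0,"ry":0,"rz":0},{"dx":0.011,"dy":0,"dz":0,"rx":0,"ry":0,"rz":0},{"dx":0.011,"dy":0,"dz":0,"rx":0,"ry":0,"rz":0}]' -1
python3 d.py .0345 0 .0135
```

```text
time: 5.6
tool_pos: [0.5584, 0.0106, 0.0136]
tool_rot: [0.005, 0.699, 0.715, 0.001]
contact_force: [1.0, -9.2, 9.7]
gripper_width: -0.002
grasp_force: 4.4
t 5.6 st xyz [ 0.0317 -0.      0.0136] F st [-9.2 -0.8  9.7] w -0.0
d [ 0.0036 -0.0001  0.0001] r [ 0.005   0.0041 -0.0003]
```

```bash
python3 -m inch '[{"dx":0.002,"dy":0,"dz":0,"rx":0,"ry":0,"rz":0},{"dx":0.004,"dy":0,"dz":0,"rx":0,"ry":0,"rz":0},{"dx":0.004,"dy":0,"dz":0,"rx":0,"ry":0,"rz":0}]' -1
python3 d.py .0345 0 .0135
python3 - <<'E'
from h import *
save("top","top4"); 
i=cv2.imread("pics/top4.png")[180:290,255:465]
cv2.imwrite("pics/c4.png",cv2.resize(i,None,fx=3.8,fy=3.8))
E
```

```text
time: 5.9
tool_pos: [0.5584, 0.0115, 0.0136]
tool_rot: [0.006, 0.699, 0.715, -0.001]
contact_force: [-1.7, -18.7, 10.5]
gripper_width: 0.003
grasp_force: 4.4
t 5.9 st xyz [ 0.0326 -0.      0.0136] F st [-18.6   2.1  10.5] w 0.0
d [ 0.0024 -0.      0.0002] r [ 0.0048  0.0069 -0.0001]
```

View pics/c4.png

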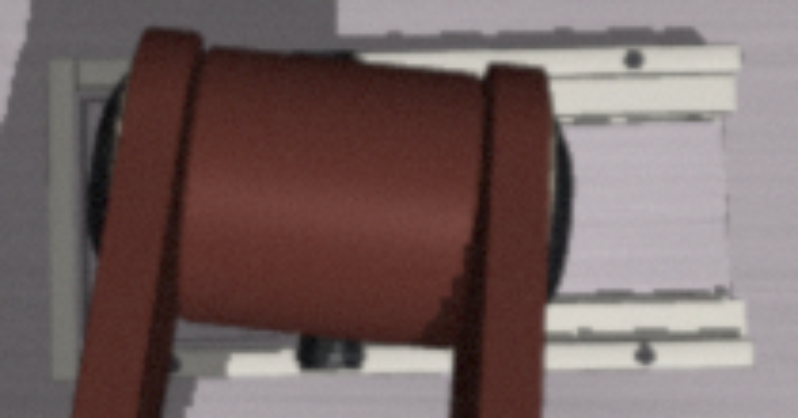

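The push force rose from about 9 N to 19 N and the pan rim meets the end wall (column ~83), so the pan is home. I back off a little and then go straight up.

```bash
python3 -m inch '[{"dx":-0.005,"dy":0,"dz":0,"rx":0,"ry":0,"rz":0},{"dx":-0.010,"dy":0,"dz":0,"rx":0,"ry":0,"rz":0},{"dx":-0.010,"dy":0,"dz":-0.010,"rx":0,"ry":0,"rz":0},{"dx":-0.010,"dy":0,"dz":-0.025,"rx":0,"ry":0,"rz":0},{"dx":-0.010,"dy":0,"dz":-0.06,"rx":0,"ry":0,"rz":0}]' -1
python3 d.py .03 0 .2
python3 -m inch '[{"dx":0,"dy":0,"dz":-0.05,"rx":0,"ry":0,"rz":0},{"dx":0,"dy":0,"dz":-0.1,"rx":0,"ry":0,"rz":0},{"dx":-0.06,"dy":0,"dz":-0.2,"rx":0,"ry":0,"rz":0},{"dx":-0.12,"dy":0,"dz":-0.2,"rx":0,"ry":0,"rz":0},{"dx":-0.18,"dy":0,"dz":-0.2,"rx":0,"ry":0,"rz":0}]' -1
python3 -m inch '[{"dx":-0.06,"dy":0,"dz":0,"rx":0,"ry":0,"rz":0},{"dx":-0.12,"dy":0,"dz":0,"rx":0,"ry":0,"rz":0},{"dx":-0.18,"dy":0,"dz":0,"rx":0,"ry":0,"rz":0},{"dx":-0.2,"dy":0,"dz":0,"rx":0,"ry":0,"rz":0},{"dx":-0.2,"dy":0,"dz":0,"rx":0,"ry":0,"rz":0}]' -1
python3 d.py .03 0 .2
python3 - <<'E'
from h import *
save("top","top5"); 
i=cv2.imread("pics/top5.png")[80:340,235:495]
cv2.imwrite("pics/c5.png",cv2.resize(i,(590,590)))
E
```

```text
time: 6.45
tool_pos: [0.5523, 0.0089, 0.0562]
tool_rot: [-0.002, 0.699, 0.715, -0.002]
contact_force: [0.1, -0.4, -0.6]
gripper_width: -0.003
grasp_force: 0.0
t 6.45 st xyz [0.03   0.0061 0.0562] F st [-0.4 -0.1 -0.6] w -0.0
d [ 0.      0.0065 -0.1798] r [-0.0039 -0.0003 -0.0008]
time: 6.95
tool_pos: [0.5585, -0.1112, 0.2176]
tool_rot: [0.003, 0.698, 0.716, 0.001]
contact_force: [0.8, 0.0, -0.5]
gripper_width: 0.005
grasp_force: 0.0
time: 7.45
tool_pos: [0.5602, -0.2721, 0.2126]
tool_rot: [-0.001, 0.7, 0.714, -0.0]
contact_force: [0.1, 0.1, 0.5]
gripper_width: 0.002
grasp_force: 0.0
t 7.45 st xyz [-0.251   0.0049  0.2126] F st [ 0.1 -0.1  0.5] w 0.0
d [0.3513 0.0046 0.016 ] r [-0.001  -0.0005 -0.003 ]
```

View pics/c5.png

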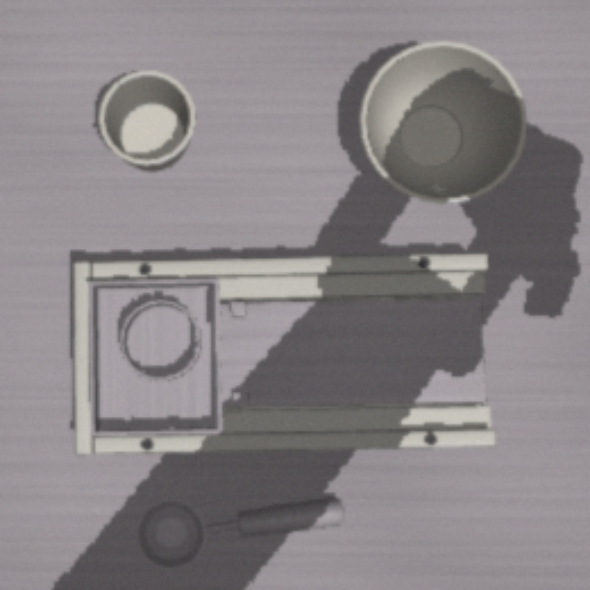

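The pan is against the end wall (columns 93–217). Both studs stand free behind it (column ~238), the ring is in the pan, and the bowl, cup and spoon have not moved.

```bash
python3 -c "
from plant import ticket; print(ticket.job_done())"
```

```text
the job is handed in; nothing more can be done
None
```

I pressed the stop plate down, pushed the pan home against the end wall with the studs sprung up behind it, moved the arm clear and handed the job in at about 7.5 s; no verdict was returned.

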